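Close up the plate reader

ROBOT

A 6-joint arm with a two-finger parallel gripper is mounted at the origin on the work surface. World frame = base frame: x ahead of the robot, y to its left, z up, the work surface at z = 0. Lengths are in mm, angles in rad, forces in N, time in s.
With the tool pointing down it reaches from about 300 to 850 mm from the base axis. Payload 5.4 kg.
Tool frame: the origin (TCP) lies at the very end of the fingers, on their centre line; the grasp point (between the pads) lies 19 mm behind it (env.grip_depth is the distance from the TCP to the grasp point, in mm); z points along the fingers, y is the line along which they close (so a half turn about z gives the same grasp; the last joint's range is limited). The gripper opens to 85 mm and grips with 20 to 120 N. Pads are 22 mm wide; open, the fingers measure 114 mm over their backs; the gripper's body (76 mm by 85 mm) begins 54 mm behind the grasp point. The pads swing forward as they close: fully open they stand 13 mm farther back than shut.
Start: joints at [1.118, 0.158, 1.597, -0, 1.386, -0.21], TCP at [138.253, 558.115, 231.299] pointing down, gripper open.
Joint ranges: [-2.91, 2.91], [-0.94, 2.29], [0.18, 2.7], [-1.29, 4.43], [0.17, 2.64], [-3, 3]. Speed limits (rad/s): [2.57, 2.57, 3.14, 3.14, 3.14, 3.14].

INTERFACE

Orientations are given as a unit quaternion [w, x, y, z].
In Python, from workcell import env gives the robot as it stands.
- The arm moves only by the tool move_arm, never from a script. Its argument "increments" is a list of rows, each an object with "xyz": the shift along the tool's x, y, z in cm, a list of three; "roll": the turn about the tool's z in degrees; "claw": the closure, from 0 (fully open) to 1 (shut). In form: [{"xyz": [tx, ty, tz], "roll": roll, "claw": claw}, ...]. A call has 1 to 10 rows; each row shifts and turns the commanded pose from where the row before left it, along the tool's axes as they then stand; what a row does not reach is not made up. A row lasts 1/8 s, in which the tool goes at most 62.5 mm and 10.7 degrees, less where a joint would pass 70% of its speed; a pose out of reach is approached as far as the arm can. A call is refused whole if a number of a shift passes 6.25 or a number of a turn 10.7, either way. A call with a gripper value outside its range is refused whole. The fingers move at their own pace and stop on an object; the grip force is fixed at half the most. Time passes only in rows, so rows that do not move let the fingers close. It gives the time, the measured TCP pose, the force, the opening and the grip force at its end, in the units of the state.
- env.sense(): the state, without advancing time (a new reading comes with each control period).
- env.read_camera(name): name is "scene" or "top" or "wrist"; returns a dict with "image" (384x512x3 uint8, red, green, blue), "fx", "fy", "cx", "cy" (pixels), "extrinsics" (4x4, takes a point from world to camera coordinates); the wrist camera has in their place "T_tool_cam" (4x4, takes a point from camera to tool coordinates, whose origin is the TCP and whose axes are the flange's). Camera axes: x right, y up, looking along -z (the intrinsics and any distortion apply to the point x, -y, -z); pixel columns grow to the right and rows downward; lengths in mm; the calibration is good to about 2 mm. A picture is of the moment at which its call begins: read the wrist's pose just before it. There is no depth.
- env.hand_in(): hands the job in; it is judged then, once.
Trained networks look in the newest picture that a camera, given by its name, has taken for a name from the list of things; names that differ only in an ending like _2 or _b are one class to them, and where a whole thing is asked for, a point or a joint stands for the part that bears it (a point fixed in the world has none). Each returns a list of dicts, best first, with "conf" (0 to 1); they miss things now and then, are a little off and sometimes report something else, mostly with a low value. They report only what shows in the picture. A call takes as long as a camera call.
- env.look_for(camera, name): "position" ([x, y, z] in mm, in the coordinates of the camera as it stood for that picture, good to about 4 mm: the middle of the surface that is visible of it).
- env.outline_of(camera, name): "region" (384x512 bool, what is visible of it).
- env.landmark_of(camera, name): "position" ([x, y, z] in mm, in the coordinates of the camera as it stood for that picture, good to about 4 mm: a listed point, or the origin of a listed thing).
The state is a dict: "t": time; "q": joint angles; "joint_velocities": joint speeds; "tau": joint torques, N m; "eef_pos": TCP position; "orientation": TCP orientation; "wrist_force": force on the tool from outside, world axes, zero at the start; "torque": the same for the moment, N m; "grip_width": opening from 0.0 (shut) to 1.0 (fully open); "grip_force": force on a finger pad.
Only numpy, scipy, OpenCV 4.12 (cv2) and the standard library are available. Lean on these libraries where they do the work, as an engineer would, in place of code of your own. Each camera call takes 0.05 s, during which the arm holds its last target. There are 200 camera calls.

TASK

Get the plate reader on the bench ready to measure, using only your fingertips: first push the plate carrier that sticks out of its front fully home, then push the open flap on its top down until it is fully shut. Push the flap on its outer face; do not grip or pick up anything, and leave the bottle, the beaker, the tip box and the vial standing where they are.

Things in the scene. Friction and masses are not known exactly. Their poses are not given: they have to be found in the camera images.
- reader: Low white plate reader, fixed on the bench: case 300 deep (its x) x 360 wide (its y) x 120 mm high. Origin under the centre of its underside, at bench level; x points from its front (the face towards the robot, x = -150 mm) to its back, y to its left, z up. The plate carrier comes out of the middle of the front; on the flat top (z = 120 mm) a 60 mm square port lies under the flap.
- carrier (a joint): How far the plate carrier is pulled out, in m: 0 = fully home (hard stop), growing along the reader's -x; starts 0.05 to 0.11, limit 0.12. Slides with about 2 N plus 6 N per m/s and stays where left. White front panel 150 wide x 52 high (34 to 86 mm above the bench) x 10 mm thick; a microplate lies right behind it, its top 7 mm below the panel's.
- carrier_front (a point): Middle of the outer face of the carrier's front panel (moves with it), 60 mm above the bench; at x = -152 mm of the reader when home. Axes as the reader's; push it along +x. The bench in front is free for 130 mm either side of the carrier's middle line.
- flap (a joint): Opening angle of the flap on the reader's top, in rad: 0 = fully shut, flat on the top (hard stop); 1.57 = upright; starts 0.8 to 1.7, limit 1.9. A stiff hinge (about 0.09 N m) holds it at any angle. Grey plate 100 x 100 x 8 mm; the hinge runs along the reader's x at the flap's left (+y) edge, so shutting swings the free edge to the reader's -y and down.
- flap_hinge (a point): Middle of the flap's hinge line, on the flap's inner face, at x = -45, y = +55, z = 120 mm in the reader's frame. Axes turn with the flap: its -y runs from the hinge to the free edge, its z is the outward normal of the outer face (outer face at z = 8 mm). The inner face, towards the port, has a black lining 4 mm thick that is not to be pressed or gripped.
- flap_edge (a point): Middle of the flap's free edge on its outer face, 100 mm from the hinge line. Same axes as flap_hinge: z is the normal out of the outer face. Shut, it is 128 mm above the bench.
- reagent: Bystander: amber glass reagent bottle, 60 mm across, 125 mm high, with white cap; loose, on the bench in front of the reader beside the carrier. Origin under its centre, z up.
- beaker: Bystander: empty glass beaker, 68 mm across, 85 mm high; loose, on the bench in front of the reader on the other side of the carrier. Origin under its centre, z up.
- tipbox: Bystander: pipette tip box 85 x 120 x 55 mm; loose, on the bench to the right of the reader. Origin under its centre, z up.
- vial: Bystander: small amber vial, 28 mm across, 45 mm high; loose, standing on the right side of the reader's top. Origin under its centre, z up.

How it is judged:
By the outcome, as a careful person would: the job done as asked, in the order asked, and still so for the second after the job is handed in, with the robot touching nothing.
It also fails if it takes over 48 s, if anything falls off the work surface, if the arm or the gripper's body presses on something with over 40 N, if the wrist force passes 120 N, or if a joint passes its speed limit or range.

## Working session

There is one attempt and no reset: what is moved stays moved. The work goes in short steps, Python scripts to look and compute and a tool call to move; the robot and the scene stay as the last step left them, time stands still between calls to the robot, and variables do not carry over. Pictures are saved under pics/ and viewed, at most 10 in all, crops included, and the job is handed in when it is done.

Besides the shell and the picture viewer there is one more tool, called after "Call:" in YAML: its name, and indented under it one key for each argument. move_arm: Moves the arm, as the interface text tells. Its arguments: {"type":"object","properties":{"increments":{"type":"array"}},"required":["increments"]}

```bash
mkdir -p pics; cat > h.py <<'E'
import numpy as np, cv2
from workcell import env
from scipy.spatial.transform import Rotation as R
def rot(q): return R.from_quat([q[1],q[2],q[3],q[0]]).as_matrix()
def world(cam,c,p,s=None):
    p=np.append(np.array(p,float),1)
    if cam=='wrist':
        t=c['T_tool_cam']@p
        return rot(s['orientation'])@t[:3]+np.array(s['eef_pos'])
    return (np.linalg.inv(c['extrinsics'])@p)[:3]
def shoot(cam,fn=None):
    s=env.sense(); c=env.read_camera(cam)
    if fn: cv2.imwrite('pics/'+fn,c['image'][:,:,::-1])
    return s,c
E
python3 - <<'E'
from h import *
s=env.sense();print(s['t'],s['eef_pos'],np.round(rot(s['orientation']),3).tolist())
for cam in ['scene','top']:
    s,c=shoot(cam,cam+'0.png')
    for n in ['reader','carrier_front','flap_hinge','flap_edge','reagent','beaker','tipbox','vial']:
        for d in env.landmark_of(cam,n)[:2]: print(cam,n,round(d['conf'],2),np.round(world(cam,c,d['position'])))
a=cv2.imread('pics/scene0.png');b=cv2.imread('pics/top0.png')
cv2.imwrite('pics/both.png',cv2.resize(np.vstack([a,b]),(400,600)))
E
```

```text
0.0 [137.98824079 557.57313042 230.33268843] [[-0.971, 0.24, -0.001], [0.24, 0.971, -0.002], [0.0, -0.002, -1.0]]
scene reader 0.87 [686.   7.   6.]
scene flap_hinge 0.71 [ 697. -110.  119.]
scene flap_hinge 0.7 [657.  71. 121.]
scene flap_edge 0.69 [649.  36. 215.]
scene reagent 0.88 [ 426. -118.    1.]
scene beaker 0.7 [520. 226.  -4.]
scene beaker 0.48 [653.  37. 217.]
scene tipbox 0.68 [ 536. -247.   -3.]
scene tipbox 0.6 [689.   8.   4.]
scene vial 0.77 [ 700. -111.  119.]
scene vial 0.32 [650.  33. 219.]
top reader 0.91 [688.   8.   1.]
top carrier_front 0.92 [489.  55.  59.]
top flap_hinge 0.65 [661.  74. 122.]
top flap_edge 0.8 [648.  40. 214.]
top reagent 0.85 [ 424. -116.   -0.]
top beaker 0.73 [520. 229.   2.]
top tipbox 0.62 [ 537. -242.   -1.]
top vial 0.44 [ 699. -111.  120.]
```

View pics/scene0.png

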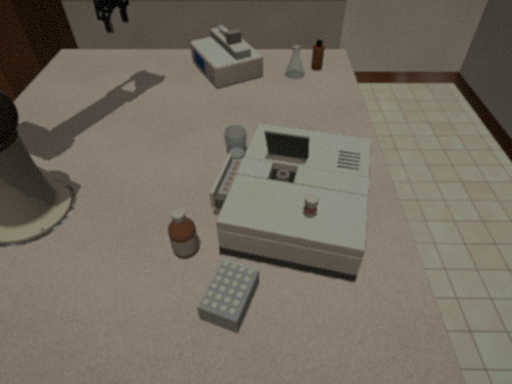

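View pics/top0.png

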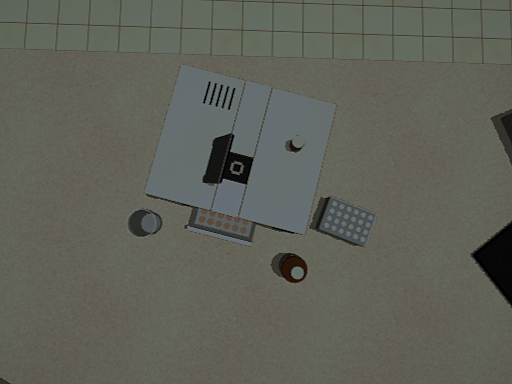

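The views show the reader yawed about -0.24 rad, aligned with the tool. The carrier is out at top-view (220,238), about 52 mm. The flap at (218,160) is near-upright, leaning right at about 1.15 rad. The beaker is at (145,222), the bottle at (293,268) and the vial at (297,143). The network points agree with the given sizes.

Call:
move_arm:
  increments:
    - {"xyz":[-4,-4,0],"roll":0,"claw":1}
    - {"xyz":[-4,-4,0],"roll":0,"claw":1}
    - {"xyz":[-4,-4,0],"roll":0,"claw":1}
    - {"xyz":[-4,-4,0],"roll":0,"claw":1}
    - {"xyz":[-4,-4,0],"roll":0,"claw":1}
    - {"xyz":[-4,-4,0],"roll":0,"claw":1}
    - {"xyz":[-4,-4,0],"roll":0,"claw":1}
    - {"xyz":[-4,-4,0],"roll":0,"claw":1}
    - {"xyz":[-4,-4,0],"roll":0,"claw":1}
    - {"xyz":[-4,-4,0],"roll":0,"claw":1}

```text
t: 2.15
eef_pos: [431.2, 71.9, 231.7]
orientation: [0.001, 0.121, 0.993, 0.0]
wrist_force: [0.3, 1.1, 0.7]
grip_width: 0.006
grip_force: 0.0
```

```bash
cat >> h.py <<'E'
O=np.array([687,7.5,0]); A=np.array([[.971,-.24,0],[.24,.971,0],[0,0,1]])
def rd(p): return A@(np.array(p)-O)
E
python3 - <<'E'
from h import *
s,c=shoot('wrist','w1.png')
print(s['t'],rd(s['eef_pos']),s['wrist_force'],s['grip_width'],np.round(rot(s['orientation']),3).tolist())
for n in ['carrier_front','reader','flap_edge','flap_hinge']:
    for d in env.landmark_of('wrist',n)[:2]: print(n,round(d['conf'],2),np.round(rd(world('wrist',c,d['position'],s))))
E
```

```text
2.15 [-263.86124814    1.10934351  231.65551121] [0.34061256 1.12412372 0.73811383] 0.005579052876762199 [[-0.971, 0.241, 0.001], [0.241, 0.971, 0.0], [-0.001, 0.0, -1.0]]
carrier_front 0.6 [-203.   -1.   60.]
reader 0.64 [ 1.  2. -0.]
flap_hinge 0.71 [-228. -184.    2.]
```

View pics/w1.png

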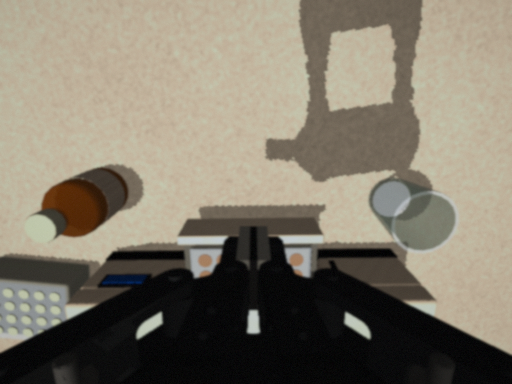

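The wrist view shows the panel at (250,225) directly ahead, with the bottle and beaker well clear. The network puts the carrier front at x=-203, y=-1, z=60. I'll descend in front of it.

Call:
move_arm:
  increments:
    - {"xyz":[0,0,4],"roll":0,"claw":1}
    - {"xyz":[0,0,4],"roll":0,"claw":1}
    - {"xyz":[0,0,4],"roll":0,"claw":1}
    - {"xyz":[0,0,3],"roll":0,"claw":1}
    - {"xyz":[0,0,1.9],"roll":0,"claw":1}
    - {"xyz":[-1,0,0],"roll":0,"claw":1}
    - {"xyz":[-1,0,0],"roll":0,"claw":1}
    - {"xyz":[-1,0,0],"roll":0,"claw":1}
    - {"xyz":[-1,0,0],"roll":0,"claw":1}
    - {"xyz":[-1,0,0],"roll":0,"claw":1}

```text
t: 3.65
eef_pos: [479.9, 61.4, 62.6]
orientation: [0.0, 0.121, 0.993, -0.0]
wrist_force: [-0.2, -0.5, 0.1]
grip_width: 0.002
grip_force: 0.0
```

Call:
move_arm:
  increments:
    - {"xyz":[-1,0,0],"roll":0,"claw":1}
    - {"xyz":[-1,0,0],"roll":0,"claw":1}
    - {"xyz":[-1,0,0],"roll":0,"claw":1}
    - {"xyz":[0,0,0],"roll":0,"claw":1}

```text
t: 4.15
eef_pos: [509.1, 54.0, 62.4]
orientation: [0.001, 0.121, 0.993, -0.0]
wrist_force: [0.7, 0.1, -0.4]
grip_width: -0.002
grip_force: 0.0
```

```bash
python3 - <<'E'
from h import *
s,c=shoot('top','t2.png')
print(s['t'],rd(s['eef_pos']),A@s['wrist_force'])
for d in env.landmark_of('top','carrier_front')[:2]: print(round(d['conf'],2),np.round(rd(world('top',c,d['position']))))
E
```

```text
4.15 [-183.90993719    2.45971085   62.4259499 ] [ 0.65548255  0.26723395 -0.37660063]
```

Call:
move_arm:
  increments:
    - {"xyz":[-0.5,0,0],"roll":0,"claw":1}
    - {"xyz":[-0.5,0,0],"roll":0,"claw":1}

```text
t: 4.5
eef_pos: [517.4, 52.2, 62.1]
orientation: [-0.001, 0.121, 0.993, 0.0]
wrist_force: [-2.0, 0.5, 0.5]
grip_width: -0.0
grip_force: 1.1
```

Call:
move_arm:
  increments:
    - {"xyz":[-0.5,0,0],"roll":0,"claw":1}

```text
t: 4.62
eef_pos: [522.5, 50.9, 62.1]
orientation: [-0.0, 0.121, 0.993, 0.0]
wrist_force: [-2.0, 0.8, 0.6]
grip_width: -0.001
grip_force: 1.1
```

Call:
move_arm:
  increments:
    - {"xyz":[-0.4,0,0],"roll":0,"claw":1}

```text
t: 4.75
eef_pos: [526.6, 50.0, 62.1]
orientation: [-0.0, 0.121, 0.993, 0.0]
wrist_force: [-2.0, 1.9, -0.1]
grip_width: -0.002
grip_force: 1.1
```

```bash
python3 - <<'E'
from h import *
s,c=shoot('wrist','w3.png')
print(s['t'],rd(s['eef_pos']),A@s['wrist_force'])
for d in env.landmark_of('wrist','carrier_front')[:2]: print(round(d['conf'],2),np.round(rd(world('wrist',c,d['position'],s))))
E
```

```text
4.75 [-165.97911629    2.73622039   62.10642507] [-2.40636143  1.35319423 -0.12401039]
```

View pics/w3.png

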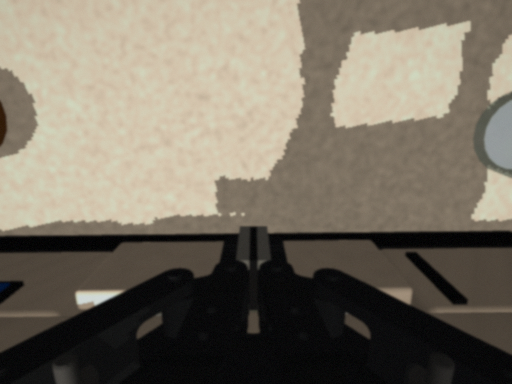

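The fingertips sit on the panel at (252,245) and the force is just the sliding friction. I'll keep pushing in small steps until the stop shows in the force.

Call:
move_arm:
  increments:
    - {"xyz":[-0.3,0,0],"roll":0,"claw":1}

```text
t: 4.97
eef_pos: [529.3, 49.1, 62.3]
orientation: [-0.0, 0.121, 0.993, -0.0]
wrist_force: [-2.9, 0.7, 0.9]
grip_width: 0.003
grip_force: 1.1
```

Call:
move_arm:
  increments:
    - {"xyz":[-0.2,0,0],"roll":0,"claw":1}
    - {"xyz":[0,0,0],"roll":0,"claw":1}

```text
t: 5.22
eef_pos: [530.8, 48.8, 62.2]
orientation: [-0.001, 0.121, 0.993, 0.0]
wrist_force: [-4.6, 0.8, 0.9]
grip_width: 0.002
grip_force: 0.1
```

Call:
move_arm:
  increments:
    - {"xyz":[-0.2,0,0],"roll":0,"claw":1}
    - {"xyz":[0,0,0],"roll":0,"claw":1}

```text
t: 5.48
eef_pos: [530.7, 49.1, 61.1]
orientation: [-0.003, 0.121, 0.993, 0.0]
wrist_force: [-7.9, 4.4, 1.3]
grip_width: -0.004
grip_force: 0.0
```

Call:
move_arm:
  increments:
    - {"xyz":[-0.2,0,0],"roll":0,"claw":1}
    - {"xyz":[0,0,0],"roll":0,"claw":1}

```text
t: 5.72
eef_pos: [530.7, 49.4, 60.6]
orientation: [-0.005, 0.12, 0.993, 0.001]
wrist_force: [-15.1, 5.7, 5.5]
grip_width: 0.001
grip_force: 0.0
```

The carrier is at its hard stop: x no longer moves and the force is rising to 16 N. I'll back off, rise, and check it along with the flap.

Call:
move_arm:
  increments:
    - {"xyz":[2,0,0],"roll":0,"claw":1}
    - {"xyz":[3,0,0],"roll":0,"claw":1}
    - {"xyz":[0,0,-4],"roll":0,"claw":1}
    - {"xyz":[0,0,-5],"roll":0,"claw":1}
    - {"xyz":[0,2,-5],"roll":0,"claw":1}
    - {"xyz":[0,3,-5],"roll":0,"claw":1}
    - {"xyz":[0,3,-3],"roll":0,"claw":1}
    - {"xyz":[0,3,0],"roll":0,"claw":1}
    - {"xyz":[0,0,0],"roll":0,"claw":1}

```text
t: 6.85
eef_pos: [514.0, 167.8, 283.0]
orientation: [0.001, 0.12, 0.993, 0.0]
wrist_force: [-0.0, 0.9, -0.3]
grip_width: 0.001
grip_force: 0.0
```

```bash
python3 - <<'E'
from h import *
s=env.sense(); print(s['t'],rd(s['eef_pos']),A@s['wrist_force'])
for cam in ['wrist','top','scene']:
  s,c=shoot(cam,cam+'4.png')
  for n in ['carrier_front','reader','flap_hinge','flap_edge']:
    for d in env.landmark_of(cam,n)[:2]: print(cam,n,round(d['conf'],2),np.round(rd(world(cam,c,d['position'],s))))
w=cv2.imread('pics/wrist4.png');t=cv2.imread('pics/top4.png')[50:274,120:419]
t=cv2.resize(t,None,fx=384/224,fy=384/224)
cv2.imwrite('pics/c4.png',cv2.resize(np.hstack([w,t]),None,fx=.78,fy=.78))
E
```

```text
6.85 [-206.46513605  114.11927484  283.03942244] [-0.23025333  0.86527216 -0.34389417]
wrist carrier_front 0.74 [-153.   -2.   62.]
top carrier_front 0.49 [-152.   -0.   59.]
top reader 0.55 [-1.  3. -1.]
top flap_hinge 0.65 [-40.  58. 124.]
scene carrier_front 0.18 [-41.  16. 216.]
scene reader 0.87 [ 2. -1.  5.]
scene flap_hinge 0.69 [-46.  52. 120.]
scene flap_edge 0.96 [-42.  20. 217.]
scene flap_edge 0.61 [-215.  176.   -2.]
```

View pics/c4.png

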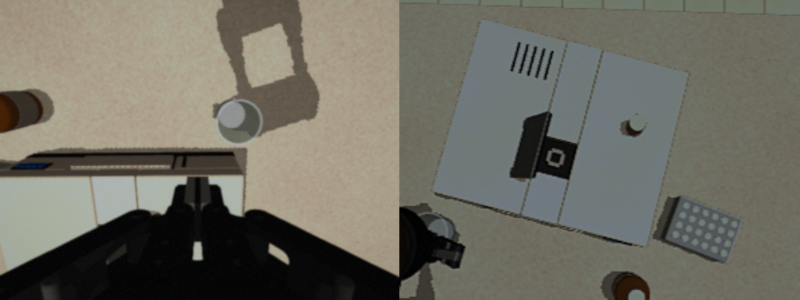

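The carrier is home (network x = -152/-153, no panel showing at the reader's front), and the beaker and bottle stand untouched. The flap is still at about 1.17 rad, edge at (-42,20,217). Next I'll move to the left of its outer face.

Call:
move_arm:
  increments:
    - {"xyz":[-4,0,0],"roll":0,"claw":1}
    - {"xyz":[-4,-1,0],"roll":0,"claw":1}
    - {"xyz":[-4,-1,0],"roll":0,"claw":1}
    - {"xyz":[-4,-2,0],"roll":0,"claw":1}
    - {"xyz":[0,0,3],"roll":0,"claw":1}
    - {"xyz":[0,0,3],"roll":0,"claw":1}
    - {"xyz":[0,0,2.7],"roll":0,"claw":1}
    - {"xyz":[0,-1,0],"roll":0,"claw":1}
    - {"xyz":[0,-1,0],"roll":0,"claw":1}
    - {"xyz":[0,0,0],"roll":0,"claw":1}

```text
t: 8.85
eef_pos: [654.9, 68.6, 197.4]
orientation: [0.002, 0.122, 0.993, -0.0]
wrist_force: [-0.0, -0.4, -0.9]
grip_width: -0.0
grip_force: 0.0
```

```bash
python3 - <<'E'
from h import *
s=env.sense(); print(s['t'],rd(s['eef_pos']),A@s['wrist_force'])
s,c=shoot('wrist','w5.png');s,c=shoot('scene','s5.png')
w=cv2.imread('pics/w5.png');t=cv2.imread('pics/s5.png')[80:272,180:436]
cv2.imwrite('pics/c5.png',cv2.resize(np.hstack([w,cv2.resize(t,(512,384))]),None,fx=.78,fy=.78))
E
```

```text
8.85 [-45.87935399  51.65432932 197.39339807] [ 0.08210064 -0.42678834 -0.9307938 ]
```

View pics/c5.png

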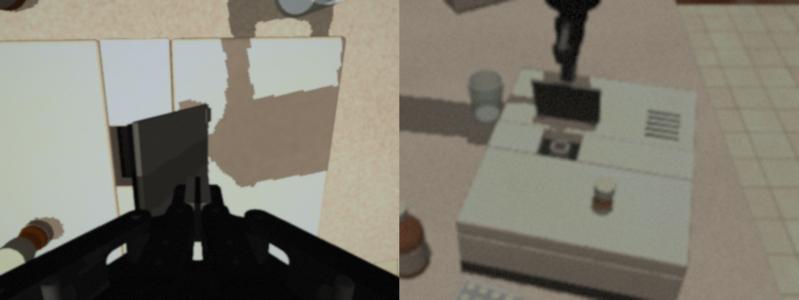

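The closed fingertips stand just left of the flap's outer face, at (185,190) in the wrist half of the picture. The vial is clear. I'll follow the flap's arc.

Call:
move_arm:
  increments:
    - {"xyz":[0,-0.9,0.3],"roll":0,"claw":1}
    - {"xyz":[0,-1.0,0.3],"roll":0,"claw":1}
    - {"xyz":[0,-0.7,0.4],"roll":0,"claw":1}
    - {"xyz":[0,-0.7,0.4],"roll":0,"claw":1}
    - {"xyz":[0,-0.6,0.5],"roll":0,"claw":1}
    - {"xyz":[0,-0.6,0.6],"roll":0,"claw":1}
    - {"xyz":[0,-0.5,0.7],"roll":0,"claw":1}
    - {"xyz":[0,-0.4,0.7],"roll":0,"claw":1}

```text
t: 9.95
eef_pos: [640.8, 17.0, 155.7]
orientation: [-0.0, 0.121, 0.993, -0.0]
wrist_force: [-0.4, -0.2, 1.7]
grip_width: -0.0
grip_force: 0.5
```

```bash
python3 - <<'E'
from h import *
s=env.sense(); print(s['t'],rd(s['eef_pos']),A@s['wrist_force'])
s,c=shoot('wrist','w6.png');s,c=shoot('scene','s6.png')
for n in ['flap_edge']:
    for d in env.landmark_of('scene',n)[:2]: print(n,round(d['conf'],2),np.round(rd(world('scene',c,d['position'],s))))
w=cv2.imread('pics/w6.png');t=cv2.imread('pics/s6.png')[80:272,180:436]
cv2.imwrite('pics/c6.png',cv2.resize(np.hstack([w,cv2.resize(t,(512,384))]),None,fx=.78,fy=.78))
E
```

```text
9.95 [-47.11956789  -1.8397469  155.7178496 ] [-0.34343127 -0.29820361  1.70385708]
flap_edge 0.75 [-41. -37. 167.]
```

View pics/c6.png

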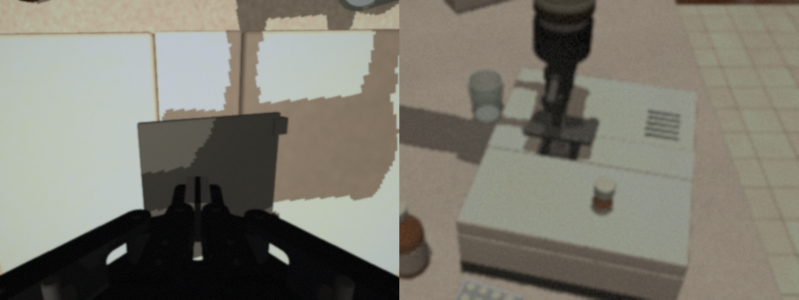

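The flap follows, now about 0.4 rad, with the tips on its outer face. I'll push the rest of the way down.

Call:
move_arm:
  increments:
    - {"xyz":[0,-0.4,0.6],"roll":0,"claw":1}
    - {"xyz":[0,-0.4,0.6],"roll":0,"claw":1}
    - {"xyz":[0,-0.3,0.6],"roll":0,"claw":1}
    - {"xyz":[0,-0.2,0.5],"roll":0,"claw":1}
    - {"xyz":[0,0,0.3],"roll":0,"claw":1}
    - {"xyz":[0,0,0],"roll":0,"claw":1}

```text
t: 10.85
eef_pos: [637.7, 4.8, 129.9]
orientation: [-0.0, 0.121, 0.993, -0.0]
wrist_force: [-0.5, -0.3, -0.4]
grip_width: 0.0
grip_force: 0.0
```

Call:
move_arm:
  increments:
    - {"xyz":[0,0,0.2],"roll":0,"claw":1}
    - {"xyz":[0,0,0],"roll":0,"claw":1}

```text
t: 11.1
eef_pos: [637.9, 4.9, 128.3]
orientation: [-0.0, 0.121, 0.993, 0.0]
wrist_force: [0.9, 0.5, -0.0]
grip_width: -0.001
grip_force: 0.0
```

Call:
move_arm:
  increments:
    - {"xyz":[0,0,0.2],"roll":0,"claw":1}
    - {"xyz":[0,0,0],"roll":0,"claw":1}

```text
t: 11.35
eef_pos: [638.1, 4.8, 127.9]
orientation: [0.0, 0.121, 0.993, -0.0]
wrist_force: [-4.0, 0.1, 8.2]
grip_width: 0.001
grip_force: 4.0
```

Call:
move_arm:
  increments:
    - {"xyz":[0,0,0.2],"roll":0,"claw":1}
    - {"xyz":[0,0,0],"roll":0,"claw":1}

```text
t: 11.6
eef_pos: [638.2, 4.8, 127.8]
orientation: [0.0, 0.121, 0.993, -0.0]
wrist_force: [-9.0, 0.9, 16.3]
grip_width: 0.001
grip_force: 8.4
```

The flap is on its stop: z holds at 127.8 mm (expected 128) while the force climbs to 16 N. I'll lift straight off and check.

Call:
move_arm:
  increments:
    - {"xyz":[0,0,-1],"roll":0,"claw":1}
    - {"xyz":[0,0,-3],"roll":0,"claw":1}
    - {"xyz":[0,0,-4],"roll":0,"claw":1}
    - {"xyz":[0,0,-4],"roll":0,"claw":1}
    - {"xyz":[4,0,-2],"roll":0,"claw":1}
    - {"xyz":[5,0,0],"roll":0,"claw":1}
    - {"xyz":[5,3,0],"roll":0,"claw":1}
    - {"xyz":[5,5,0],"roll":0,"claw":1}
    - {"xyz":[0,5,0],"roll":0,"claw":1}
    - {"xyz":[0,0,0],"roll":0,"claw":1}

```text
t: 12.85
eef_pos: [488.5, 172.3, 264.3]
orientation: [0.0, 0.119, 0.993, 0.0]
wrist_force: [-0.2, -0.1, 0.5]
grip_width: 0.0
grip_force: 0.0
```

```bash
python3 - <<'E'
from h import *
s=env.sense(); print(s['t'],rd(s['eef_pos']),A@s['wrist_force'])
for cam in ['top','scene']:
  s,c=shoot(cam,cam+'7.png')
  for n in ['carrier_front','flap_edge','reagent','beaker','tipbox','vial']:
    for d in env.landmark_of(cam,n)[:1]: print(cam,n,round(d['conf'],2),np.round(world(cam,c,d['position'],s)),np.round(rd(world(cam,c,d['position'],s))))
w=cv2.imread('pics/top7.png')[50:284,110:422];t=cv2.imread('pics/scene7.png')[80:320,150:470]
cv2.imwrite('pics/c7.png',cv2.resize(np.hstack([cv2.resize(w,(512,384)),cv2.resize(t,(512,384))]),None,fx=.78,fy=.78))
E
```

```text
12.85 [-232.30990389  112.34152727  264.32680256] [-0.19969386 -0.18250295  0.4626258 ]
top carrier_front 0.48 [541.  42.  57.] [-150.   -2.   57.]
top flap_edge 0.55 [635. -22. 127.] [-43. -42. 127.]
top reagent 0.64 [ 425. -117.   -3.] [-224. -184.   -3.]
top beaker 0.98 [520. 231.  -0.] [-215.  177.   -0.]
top tipbox 0.55 [ 535. -239.   -1.] [ -88. -276.   -1.]
top vial 0.63 [ 702. -111.  121.] [  43. -112.  121.]
scene flap_edge 0.61 [636. -32. 130.] [-40. -50. 130.]
scene reagent 0.61 [ 426. -120.    0.] [-223. -187.    0.]
scene beaker 0.76 [525. 227.  -1.] [-209.  174.   -1.]
scene tipbox 0.83 [ 536. -249.   -2.] [ -85. -286.   -2.]
scene vial 0.85 [ 697. -111.  113.] [  38. -113.  113.]
```

View pics/c7.png

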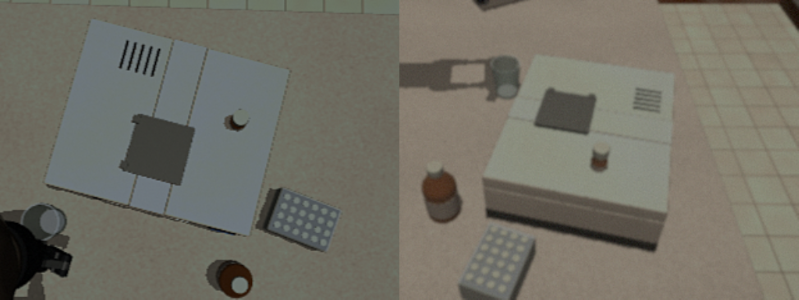

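The flap lies flat and shut at (160,148), the carrier is home, and the bystanders are unmoved. The arm is clear of everything.

```bash
python3 -c "
from workcell import env
print(env.hand_in())"
```

```text
the job is handed in; nothing more can be done
None
```

I pushed the plate carrier fully home, then pushed the flap fully shut on its outer face. The bottle, beaker, tip box and vial are still standing where they were, and the job was handed in at about 13 s.

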